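Make up a cassette pile and hold the clamp shut

TASK

Stack the two loose sample cassettes squarely on the one lying in the bed of the clamp fixture, so that all three form a flush pile with their long sides parallel. Only then flip the safety catch up out of the lever's way, and pull the clamp lever fully towards the front of the fixture, the robot's side. The lever springs back, so finish while still holding it fully pulled; do not disturb the bottle, the dish or the mouse.

Things in the scene. Friction and masses are not known exactly. Their poses are not given: they have to be found in the camera images.
- clamp: Grey fixture fixed on the bench: base plate 220 (x) x 360 (y) x 20 mm thick, spanning x -110 to 110, y -200 to 160 mm of this frame; origin on the bench surface. Its -x side is the front, facing the robot; +y is its left. The bed is at the left, lever and catch at the right. A low steel cover (top z 38 mm) lies along the back, x 68 to 102, y -115 to 55 mm.
- clamp_bed (a point): Middle of the bed, on the base plate's top, clamp (0, 85, 20) mm, axes as the clamp. In front of it stands a fixed aluminium fence: inner face at x -46 mm of this frame, 14 mm thick, 40 mm wide in y, 36 mm tall. Both sides (y) of the bed are open for fingers.
- jaw_face (a point): Middle of the face of the moving aluminium jaw behind the bed (18 mm thick, 40 mm wide in y, top 38 mm above the bed). At rest it is 60 mm behind the bed's middle; the lever at full pull brings it 24 mm forward, leaving 82 mm to the fence, and it pushes a pile that lies too far back.
- cassette_bed_mid (a point): White rectangular plastic cassette, 80 (x) x 50 (y) x 12 mm, about 60 g, with a round pale window on top. Point: its centre, 6 mm above its underside; z up. This one already lies loose in the clamp bed, its long side about along the clamp's x: the bottom of the pile.
- cassette_a_mid (a point): White rectangular plastic cassette, 80 (x) x 50 (y) x 12 mm, about 60 g, with a round pale window on top. Point: its centre, 6 mm above its underside; z up. Lies loose on the bench left of the clamp.
- cassette_b_mid (a point): White rectangular plastic cassette, 80 (x) x 50 (y) x 12 mm, about 60 g, with a round pale window on top. Point: its centre, 6 mm above its underside; z up. The other loose one left of the clamp. The two may go on the pile in either order.
- catch (a joint): Safety catch, rad: 0 = closed, its stop bar lies in front of the lever shaft and blocks it; grows as the catch is flipped up and over to the right (clamp -y); 1.5 = end stop. Beyond 1.0 counts as flipped. Starts between 0 and 0.12. Stiff hinge (about 1 N at the tab's top): it stays where it is left.
- catch_hinge (a point): Point on the catch's axle under the thumb tab, clamp (-46, -165, 88) mm. The axle (10 mm round) runs along the clamp's x from -60 to 4 mm. The steel stop bar (10 mm square) runs from it 66 mm to clamp +y, at clamp x -7 to 3 mm, and rises as the tab is pushed to -y.
- catch_tab (a point): Middle of the top edge of the catch's thumb tab, an upright steel tab 22 mm wide (clamp x), 8 mm thick (y), rising 48 mm above the axle when closed. Push it to clamp -y with closed fingers from its left (lever) side, tips 10 to 14 mm above the axle so that they do not ride over it, or pinch it and follow the arc. The space left of it is free.
- lever (a joint): Clamp lever, rad: 0 = at rest, leaning 0.35 rad to the back (clamp +x); grows as it is pulled to the front; 0.9 = end stop, fully pulled (beyond 0.8 counts). A spring pulls it back: about 2.5 N at the grip at rest, 8 N at full pull, plus a few N to push the pile.
- lever_hinge (a point): Lever pivot, at clamp (0, -115, 45) mm; its axis runs along the clamp's y.
- lever_grip_left (a point): Axis of the lever's T-grip, 35 mm to clamp +y of the shaft. The grip is a black round bar, 22 mm thick, 120 mm long along the clamp's y, 150 mm from the pivot, on a 12 mm steel shaft at its middle. Bar axis in the clamp frame, mm: x = 150 sin(0.35 - lever), z = 45 + 150 cos(0.35 - lever). Pinch from above, fingers in front and behind; it can turn between them.
- lever_grip_right (a point): The same on the other half of the T-grip, 35 mm to clamp -y of the shaft.
- bottle: Bystander: clear capped bottle, 48 mm diameter, 110 mm tall, standing behind the clamp. Origin under its centre. Leave it alone.
- dish: Bystander: closed glass dish, 60 mm diameter, 15 mm high, at the back left. Origin under its centre. Leave it alone.
- mouse: Bystander: black computer mouse, 100 x 58 x 26 mm, at the right. Origin under its centre. Leave it alone.
Not all that is in view belongs to the job. What is shaped like the part that bears cassette_b_mid but yellow is not meant.

How it is judged:
By the outcome, as a careful person would: the job done as asked, in the order asked, and still so for the second after the job is handed in, while the arm keeps its last pose, push and grip.
It also fails if it takes over 67 s, if anything falls off the work surface, if the arm or the gripper's body presses on something with over 40 N, if the wrist force passes 120 N, or if a joint passes its speed limit or range.

ROBOT

A 7-joint arm with a two-finger parallel gripper is mounted at the origin on the work surface. World frame = base frame: x ahead of the robot, y to its left, z up, the work surface at z = 0. Lengths are in m, angles in rad, forces in N, time in s.
With the tool pointing down it reaches from about 0.425 to 0.925 m from the base axis. Payload 6.8 kg.
Tool frame: the origin (TCP) lies between the finger pads; the fingertips stand 22 mm ahead of it and the grasp point (between the pads) lies 3 mm ahead of it; z points along the fingers, y is the direction in which the jaws open and shut (so a half turn about z gives the same grasp; the last joint's range is limited). The gripper opens to 85 mm and grips with 20 to 120 N. Pads are 22 mm wide; open, the fingers measure 114 mm over their backs; the gripper's body (76 mm by 85 mm) begins 54 mm behind the grasp point. The pads swing forward as they close: fully open they stand 13 mm farther back than shut.
Start: joints at [-1.258, 0.477, 0.022, 1.555, -0.011, 1.109, -0.083], TCP at [0.276, 0.616, 0.253] pointing down, gripper open.
Joint ranges: [-2.96, 2.96], [-0.34, 2.1], [-1.41, 1.46], [0.24, 2.44], [-1.37, 4.51], [0.17, 1.92], [-2.96, 2.96]. Speed limits (rad/s): [2.39, 2.39, 3.14, 3.14, 3.14, 3.14, 3.14].

INTERFACE

Orientations are given as a unit quaternion [w, x, y, z].
In Python, from station import bot gives the robot as it stands. The module is installed in compiled form; this text tells all that it offers.
- The arm moves only by the tool drive_tool, never from a script. Its argument "series" is one flat list of numbers, 7 for each row, row after row: the opening, from -1 (shut) to 1 (fully open), then the shift along the tool's x, y, z in mm, then the turn, a rotation vector about the tool's x, y, z in rad. In form: [jaw, x, y, z, wx, wy, wz, jaw, x, y, z, wx, wy, wz, ...]. A call has 1 to 12 rows; each row shifts and turns the commanded pose from where the row before left it, along the tool's axes as they then stand; what a row does not reach is not made up. A row lasts 1/8 s, in which the tool goes at most 62.5 mm and 10.7 degrees, less where a joint would pass 70% of its speed; a pose out of reach is approached as far as the arm can. A call with a gripper value outside its range is refused whole. The fingers move at their own pace and stop on an object; "force" is the grip in N (left out, the last holds). Time passes only in rows, so rows that do not move let the fingers close. It gives the time, the measured TCP pose, the force and the opening at its end, in the units of the state.
- bot.get_obs(): the state, without advancing time (a new reading comes with each control period).
- bot.read_camera(name): name is "scene" or "top"; returns a dict with "pixels" (420x560x3 uint8, blue, green, red), "camera_matrix" (3x3 intrinsics, pixels), "rvec" (rotation vector, rad) and "tvec" (3), from world to camera coordinates, as OpenCV has them. Camera axes: x right, y down, z forward; pixel columns grow to the right and rows downward; lengths in m; the calibration is good to about 2 mm. A picture is of the moment at which its call begins. There is no depth.
- bot.hand_in(): hands the job in, once; it reports no verdict.
The state is a dict: "t": time; "q": joint angles; "joint_vel": joint speeds; "joint_torque": joint torques, N m; "eef_pos": TCP position; "tool_rot": TCP orientation; "contact_force": force on the tool from outside, world axes, zero at the start; "torque": the same for the moment, N m; "gripper_width": opening from 0.0 (shut) to 1.0 (fully open).
Only numpy, scipy, OpenCV 4.12 (cv2) and the standard library are available. Lean on these libraries where they do the work, as an engineer would, in place of code of your own. Each camera call takes 0.05 s, during which the arm holds its last target. There are 200 camera calls.

## Working session

There is one attempt and no reset: what is moved stays moved. The work goes in short steps, Python scripts to look and compute and a tool call to move; the robot and the scene stay as the last step left them, time stands still between calls to the robot, and variables do not carry over. Pictures are saved under pics/ and viewed, about 8 in all and at most 12, crops included, and the job is handed in when it is done.

Besides the shell and the picture viewer there is one more tool, called after "Emit:" by a JSON object that holds its "op" and its "data", one argument or row to a line. drive_tool: Moves the arm, as the interface text tells. Its arguments: {"type":"object","properties":{"series":{"type":"array"},"force":{"type":"number"}},"required":["series"]}

```bash
mkdir -p pics
cat > h.py <<'E'
import cv2,numpy as np
from station import bot
from scipy.spatial.transform import Rotation as R
def cam(n,save=None):
    c=bot.read_camera(n)
    if save: cv2.imwrite('pics/'+save,c['pixels'])
    return c
def px2w(c,uv,z):
    K,Rm,t=c['camera_matrix'],cv2.Rodrigues(np.array(c['rvec'],float))[0],np.array(c['tvec'],float).ravel()
    uv=np.atleast_2d(np.array(uv,float)); d=(np.linalg.inv(K)@np.c_[uv,np.ones(len(uv))].T).T@Rm
    o=-Rm.T@t
    return o+d*((z-o[2])/d[:,2])[:,None]
def w2px(c,p):
    return cv2.projectPoints(np.atleast_2d(np.array(p,float)),np.array(c['rvec'],float),np.array(c['tvec'],float),np.array(c['camera_matrix'],float),None)[0][:,0]
E
python3 - <<'E'
from h import *
for n in('scene','top'):
    c=cam(n,n+'1.png'); Rm=cv2.Rodrigues(np.array(c['rvec'],float))[0]
    print(n,-Rm.T@np.ravel(c['tvec']),c['camera_matrix'][0,0])
o=bot.get_obs();print(o)
E
```

```text
scene [1.0502491  0.30902664 1.0757567 ] 411.8516459456613
top [ 0.33395294 -0.02434156  1.39162899] 496.21086821099925
{'t': 0.1, 'q': array([-1.25807719,  0.4777061 ,  0.0223184 ,  1.55634971, -0.0114985 ,
        1.10935759, -0.08311868]), 'joint_vel': array([-0.00078353, -0.0017803 ,  0.00060953, -0.00174045, -0.00180782,
       -0.00056914, -0.00020957]), 'joint_torque': array([ 3.80818106e-03, -5.97761357e+01,  1.61331441e+00, -2.81952113e+01,
        1.28605653e-02,  5.06308686e-03, -9.42486622e-06]), 'eef_pos': array([0.27552836, 0.61564086, 0.25243128]), 'tool_rot': array([-1.20887363e-04,  2.08848843e-01,  9.77947567e-01, -8.37822298e-04]), 'contact_force': array([ 0.33076506, -0.81217997,  0.28066002]), 'torque': array([-0.0023017 ,  0.01957197,  0.0070251 ]), 'gripper_width': 1.0042041552731231}
```

View pics/top1.png

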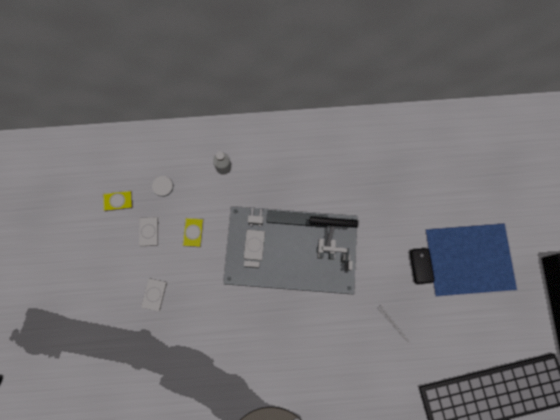

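View pics/scene1.png

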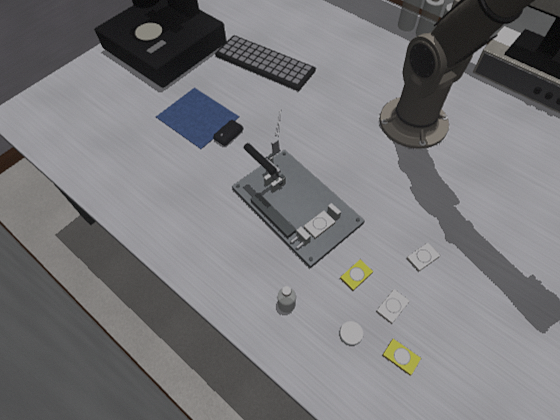

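The top view shows white cassettes at (148,231) and (154,294), and yellow ones at (118,201) and (193,232). Those two white pieces left of the clamp match cassettes a and b; the yellow ones are decoys. The bed cassette is at (254,245), the lever grip at (333,222) and the catch at (348,260). I'll confirm this in an enlarged crop.

Run:
```python
from h import *
t=cv2.imread('pics/top1.png');s=cv2.imread('pics/scene1.png')
a=cv2.resize(t[180:310,100:364],(792,390),interpolation=cv2.INTER_CUBIC)
cv2.imwrite('pics/crop1.png',a)
for p in [(148,231),(142,231),(148,240),(154,294),(135,231),(170,260),(254,245),(248,240)]: print(p,t[p[1],p[0]])
print(t[231,128:170,1]); print(t[294,134:176,1]); print(t[245,236:272,1])
```

```text
(148, 231) [141 141 145]
(142, 231) [136 136 140]
(148, 240) [142 141 146]
(154, 294) [142 143 147]
(135, 231) [135 133 135]
(170, 260) [136 134 136]
(254, 245) [142 142 145]
(248, 240) [137 138 141]
[134 133 135 133 134 134 135 133 132 133 134 137 135 132 136 141 141 141
 142 140 141 141 142 142 142 139 135 132 128 113 118 128 132 132 133 132
 133 133 133 132 132 134]
[135 135 134 134 134 134 134 134 133 134 137 137 134 137 141 142 143 141
 141 142 143 142 142 142 141 139 136 136 128 114 116 126 128 131 130 130
 131 130 130 131 131 131]
[103 103 103 103 103 102 101 104 112 128 135 137 139 140 141 141 142 142
 142 143 142 142 141 140 138 136 132 116 106 106 108 108 107 107 107 107]
```

View pics/crop1.png

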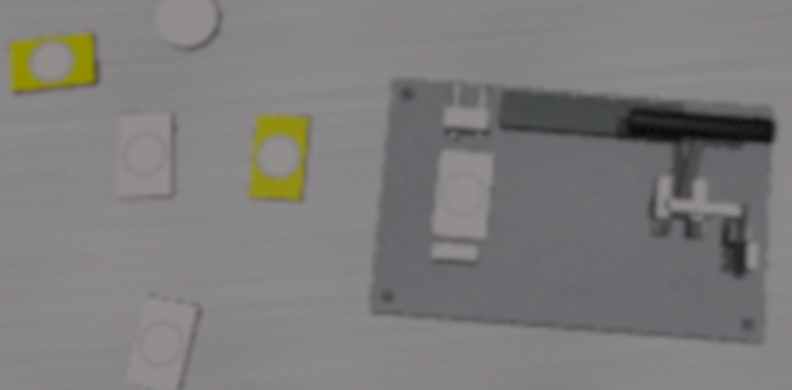

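The crop confirms white a at (148,231), white b at (154,294), and the bed cassette at (254,245). The yellow ones at (118,201) and (193,232) are excluded. Next I'll fit poses.

```bash
cat > fit.py <<'E'
from h import *
from scipy.optimize import minimize, differential_evolution
def rect(p,w=.08,h=.05,z=.012):
    a=np.array([[1,1],[1,-1],[-1,-1],[-1,1]])*[w/2,h/2]; c,s=np.cos(p[2]),np.sin(p[2])
    return np.c_[a@np.array([[c,s],[-s,c]])+p[:2],np.full(4,z)]
def mask(sh,poly):
    m=np.zeros(sh,np.uint8); cv2.fillPoly(m,[np.round((poly+.5)*256*1-.0).astype(int)-128],255,cv2.LINE_AA,shift=8); return m/255.
def fit(c,p0,z=.012,w=.08,h=.05,bnd=(.008,.008,.08)):
    im=cv2.resize(c['pixels'],None,fx=4,fy=4,interpolation=cv2.INTER_LINEAR).astype(float)
    q=lambda p,g=0:(w2px(c,rect(p,w+g,h+g,z))+.5)*4-.5
    lo=np.floor(q(p0,.05).min(0)).astype(int);hi=np.ceil(q(p0,.05).max(0)).astype(int);lo=np.maximum(lo,0)
    im=im[lo[1]:hi[1],lo[0]:hi[0]];sh=im.shape[:2]
    i0=mask(sh,q(p0,-.016)-lo)>.5; o0=(mask(sh,q(p0,.03)-lo)<.01)|((mask(sh,q(p0,.014)-lo)<.01))
    A,B=im[i0],im[o0]; d=np.linalg.solve(np.cov(A.T)+np.cov(B.T),A.mean(0)-B.mean(0))
    f=np.clip((im@d-B.mean(0)@d)/((A.mean(0)-B.mean(0))@d),-.5,1.2)
    def cost(p): return ((f-mask(sh,q(p)-lo))**2).mean()
    r=differential_evolution(cost,[(a-b,a+b) for a,b in zip(p0,bnd)],seed=1,tol=1e-6,maxiter=60,popsize=12)
    return r.x,r.fun
E
python3 - <<'E'
from fit import *
ct=cam('top');cs=cam('scene')
C={'a':[(122,113),(172,113),(172,196),(119,195)],'b':[(150,296),(199,304),(180,389),(127,382)],'bed':[(442,150),(493,153),(487,239),(434,236)]}
cor=px2w(ct,np.array([(392,80),(773,105),(764,341),(373,312)])/3+[100,180],.02); print(cor.round(4))
m=np.array([[.11,.16],[.11,-.2],[-.11,-.2],[-.11,.16]])
mc,cc=m.mean(0),cor[:,:2].mean(0); H=(m-mc).T@(cor[:,:2]-cc); th=np.arctan2(H[0,1]-H[1,0],H[0,0]+H[1,1])
Rt=np.array([[np.cos(th),-np.sin(th)],[np.sin(th),np.cos(th)]]); org=cc-Rt@mc
print('clamp',org,th,'bed',org+Rt@[0,.085])
g,e=fit(ct,[*cc,th],.02,.22,.36); g2,e2=fit(cs,[*cc,th],.02,.22,.36)
for x in(g,g2):print('platefit',x,'org',x[:2]-np.array([[np.cos(x[2]),-np.sin(x[2])],[np.sin(x[2]),np.cos(x[2])]])@mc)
for k,v in C.items():
    z=.032 if k=='bed' else .012
    w=px2w(ct,np.array(v)/3+[100,180],z)[:,:2]; d=(w[0]+w[1]-w[2]-w[3]); p0=[*w.mean(0),np.arctan2(d[1],d[0])]
    print(k,np.round(p0,4))
    for c in(ct,cs):
        r=fit(c,p0,z);print('   ',r[0].round(4),round(r[1],4))
E
```

```text
[[ 0.6562  0.062   0.02  ]
 [ 0.6047 -0.2945  0.02  ]
 [ 0.3873 -0.2609  0.02  ]
 [ 0.4408  0.092   0.02  ]]
clamp [ 0.52516348 -0.08057102] -0.14673861245737652 bed [0.53759154 0.0035155 ]
platefit [ 0.52275633 -0.09816172 -0.15745851] org [ 0.52589251 -0.07840914]
platefit [ 0.53023645 -0.09585087 -0.15542969] org [ 0.53333254 -0.07609196]
a [ 0.6045  0.2965 -0.0393]
    [ 0.606   0.3001 -0.0168] 0.034
    [ 0.6055  0.2989 -0.0267] 0.0818
b [ 0.4286  0.2841 -0.2704]
    [ 0.4287  0.2883 -0.2772] 0.0294
    [ 0.4343  0.2872 -0.282 ] 0.0415
bed [ 0.5406  0.0015 -0.1501]
    [ 0.5421  0.0035 -0.1685] 0.0555
    [ 0.545   0.0039 -0.168 ] 0.0859
```

Emit:
{"op": "drive_tool", "data": {
  "series": [1, -54, -19, 10, 0, 0, 0, 1, -54, -19, 10, 0, 0, 0, 1, -54, -19, 10, 0, 0, 0, 1, -54, -19, 10, 0, 0, 0, 1, -54, -19, 10, 0, 0, 0, 1, -54, -19, 10, 0, 0, 0, 1, -54, -19, 10, 0, 0, 0, 1, -54, -19, 10, 0, 0, 0, 1, 0, 0, 15, 0, 0, -0.133, 1, 0, 0, 15, 0, 0, -0.133, 1, 0, 0, 15, 0, 0, -0.133, 1, 0, 0, 0, 0, 0, 0],
  "force": 40
}}

```text
t: 1.7
eef_pos: [0.6071, 0.3003, 0.1268]
tool_rot: [-0.001, 0.012, 1.0, -0.001]
contact_force: [-0.8, -0.7, -0.6]
gripper_width: 0.998
```

```bash
cat >> h.py <<'E'
def go(x,y,z,psi):
    """shift (mm) in present tool axes and tool turn to reach TCP xyz with tool y at world angle psi+pi/2 (mod pi)"""
    o=bot.get_obs(); M=R.from_quat(np.r_[o['tool_rot'][1:],o['tool_rot'][0]]).as_matrix()
    p=np.array(o['eef_pos']); ya=np.arctan2(M[1,1],M[0,1])
    dpsi=(psi+np.pi/2-ya+np.pi/2)%np.pi-np.pi/2
    Mn=R.from_rotvec([0,0,dpsi]).as_matrix()@M
    d=np.array([x,y,z])-p
    print('t',round(o['t'],2),'tcp',p.round(4),'tilt',M[:,2].round(4),'wid',round(o['gripper_width'],3),'F',np.round(o['contact_force'],1))
    print('shift now',(M.T@d*1e3).round(1),'wz',round(-dpsi,4),'shift after turn',(Mn.T@d*1e3).round(1))
E
python3 -c "
from h import *
go(.606,.2995,.027,-.022)"
```

```text
t 1.7 tcp [0.6071 0.3003 0.1268] tilt [-0.0028 -0.0012 -1.    ] wid 0.998 F [-0.8 -0.7 -0.6]
shift now [ 0.8 -0.7 99.8] wz -0.0012 shift after turn [ 0.8 -0.7 99.8]
```

Emit:
{"op": "drive_tool", "data": {
  "series": [1, 0.4, -0.4, 35, 0, 0, 0, 1, 0.4, -0.3, 35, 0, 0, 0, 1, 0, 0, 22, 0, 0, 0, 1, 0, 0, 10, 0, 0, 0, 1, 0, 0, 3, 0, 0, 0, 1, 0, 0, 0, 0, 0, 0]
}}

```text
t: 2.45
eef_pos: [0.6078, 0.3006, 0.0242]
tool_rot: [0.001, 0.011, 1.0, 0.0]
contact_force: [0.3, -0.4, 1.1]
gripper_width: 1.0
```

Emit:
{"op": "drive_tool", "data": {
  "series": [1, 1, 0, 3, 0, 0, 0, 1, 0, 0, 0, 0, 0, 0, -0.4, 0, 0, 0, 0, 0, 0, -0.4, 0, 0, 0, 0, 0, 0, -1, 0, 0, 0, 0, 0, 0, -1, 0, 0, 0, 0, 0, 0, -1, 0, 0, 0, 0, 0, 0, -1, 0, 0, 0, 0, 0, 0]
}}

```text
t: 3.45
eef_pos: [0.6064, 0.3003, 0.0206]
tool_rot: [0.0, 0.011, 1.0, 0.0]
contact_force: [-1.1, -0.0, 4.8]
gripper_width: 0.572
```

```bash
python3 -c "
from h import *
go(.543,.0037,.15,-.168)
c=cam('scene','s2.png'); u=w2px(c,[.606,.3,.02])[0]; print(u)
i=c['pixels'];u=u.astype(int);cv2.imwrite('pics/s2c.png',cv2.resize(i[u[1]-80:u[1]+50,u[0]-80:u[0]+80],None,fx=4,fy=4,interpolation=cv2.INTER_CUBIC))"
```

```text
t 3.45 tcp [0.6064 0.3003 0.0206] tilt [ 5.e-04  3.e-04 -1.e+00] wid 0.572 F [-1.1 -0.   4.8]
shift now [  56.8 -297.9 -129.5] wz 0.1461 shift after turn [  12.8 -303.  -129.5]
[394.14227515 304.1863067 ]
```

View pics/s2c.png

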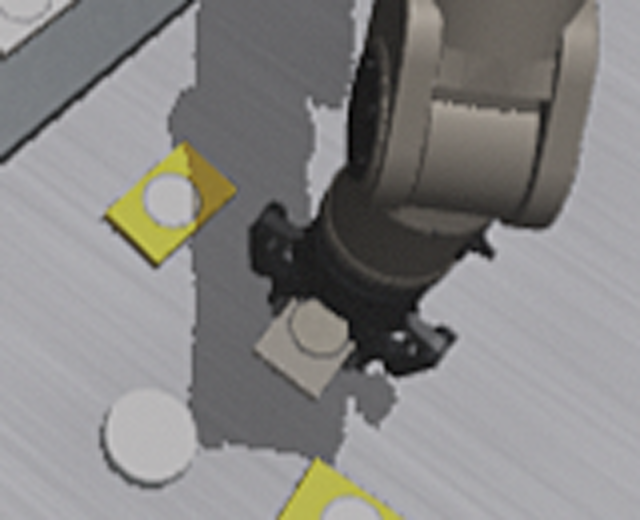

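Cassette a is held at width 0.57. The scene crop shows it between the fingers at about (305,345). Next is lift and carry.

Emit:
{"op": "drive_tool", "data": {
  "series": [-1, 0, 0, -20, 0, 0, 0, -1, 0, 0, -40, 0, 0, 0, -1, 0, 0, -40, 0, 0, 0, -1, 0, 0, -20, 0, 0, 0.073, -1, 0, 0, -10, 0, 0, 0.073, -1, 2, -50, 0, 0, 0, 0, -1, 2, -50, 0, 0, 0, 0, -1, 2, -50, 0, 0, 0, 0, -1, 2, -50, 0, 0, 0, 0, -1, 2, -50, 0, 0, 0, 0, -1, 3, -50, 0, 0, 0, 0, -1, 0, -3, 0, 0, 0, 0]
}}

```text
t: 5.0
eef_pos: [0.5414, -0.0013, 0.1511]
tool_rot: [-0.0, 0.087, 0.996, -0.001]
contact_force: [0.2, -0.3, -1.0]
gripper_width: 0.572
```

```bash
python3 -c "
from h import *
go(.543,.0037,.0525,-.168)
c=cam('scene','s3.png'); u=w2px(c,[.543,.0037,.14])[0]; print(u)
i=c['pixels'];u=u.astype(int);cv2.imwrite('pics/s3c.png',cv2.resize(i[u[1]-70:u[1]+80,u[0]-100:u[0]+100],None,fx=4,fy=4,interpolation=cv2.INTER_CUBIC))"
```

```text
t 5.0 tcp [ 0.5414 -0.0013  0.1511] tilt [-6.0e-04 -1.8e-03 -1.0e+00] wid 0.572 F [ 0.2 -0.3 -1. ]
shift now [-0.7  5.4 98.5] wz -0.007 shift after turn [-0.8  5.4 98.5]
[322.12321123 203.3004928 ]
```

View pics/s3c.png

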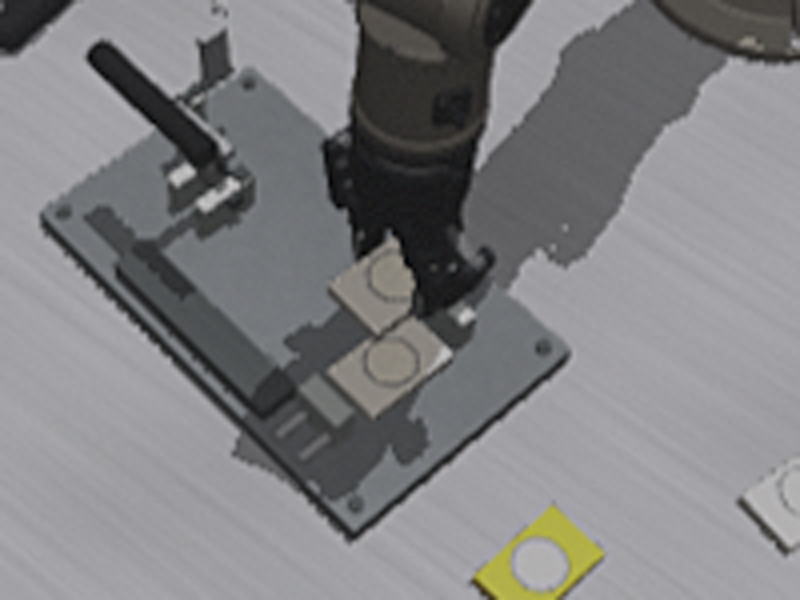

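The picture shows cassette a held level at about (385,285), above the bed cassette at (390,365). I'll compare their +x edges.

```bash
python3 -c "
from h import *
c=cam('scene');o=bot.get_obs()
f=lambda a,z:px2w(c,np.array(a)/4+[221.6,132.6],z)[:,:2]
A=f([(330,287),(376,336)],.1427);B=f([(328,373),(375,418)],.032)
ex=np.array([np.cos(-.165),np.sin(-.165)])
print(A,B,'held edge from tcp',(A-o['eef_pos'][:2])@ex,'bed edge from est',(B-[.543,.0037])@ex)"
```

```text
[[ 0.57773682 -0.03036051]
 [ 0.58803039  0.01637994]] [[ 0.57980517 -0.02603975]
 [ 0.58699628  0.02250787]] held edge from tcp [0.0401276  0.04260412] bed edge from est [0.04119011 0.0403095 ]
```

Emit:
{"op": "drive_tool", "data": {
  "series": [-1, 0, 5.4, 30, 0, 0, -0.007, -1, 0, 0, 30, 0, 0, 0, -1, 0, 0, 20, 0, 0, 0, -1, 0, 0, 10, 0, 0, 0, -1, 0, 0, 6, 0, 0, 0, -1, 0, 0, 0, 0, 0, 0]
}}

```text
t: 5.85
eef_pos: [0.5439, 0.0095, 0.0545]
tool_rot: [0.0, 0.08, 0.997, 0.0]
contact_force: [-0.2, -0.4, -1.3]
gripper_width: 0.566
```

```bash
python3 -c "
from h import *
go(.5424,.0037,.0525,-.168)"
```

```text
t 5.85 tcp [0.5439 0.0095 0.0545] tilt [ 3.e-04  3.e-04 -1.e+00] wid 0.566 F [-0.2 -0.4 -1.3]
shift now [ 0.5 -6.   2. ] wz 0.0078 shift after turn [ 0.5 -6.   2. ]
```

Emit:
{"op": "drive_tool", "data": {
  "series": [-1, 0.5, -6, 0, 0, 0, 0.008, -1, 0, 0, 0, 0, 0, 0, -1, 0, 0, 1, 0, 0, 0, -1, 0, 0, 1, 0, 0, 0, -1, 0, 0, 0, 0, 0, 0, -1, 0, 0, 0, 0, 0, 0]
}}

```text
t: 6.6
eef_pos: [0.5423, 0.0032, 0.0526]
tool_rot: [0.0, 0.084, 0.996, 0.0]
contact_force: [-0.9, -0.1, 4.5]
gripper_width: 0.574
```

```bash
python3 -c "
from h import *
go(.5424,.0037,.0525,-.168)"
```

```text
t 6.6 tcp [0.5423 0.0032 0.0526] tilt [ 2.e-04  1.e-04 -1.e+00] wid 0.574 F [-0.9 -0.1  4.5]
shift now [-0.1  0.5  0.1] wz -0.0007 shift after turn [-0.1  0.5  0.1]
```

Seated, with 4.5 N contact. I'll release, lower 9 mm and squeeze both sides to square the pair, then open and rise.

Emit:
{"op": "drive_tool", "data": {
  "series": [0.5, 0, 0, 0, 0, 0, 0, 0.5, 0, 0, 0, 0, 0, 0, 0.5, 0, 0, 0, 0, 0, 0, 0.5, 0, 0, 9, 0, 0, 0, 0.5, 0, 0, 0, 0, 0, 0, -1, 0, 0, 0, 0, 0, 0, -1, 0, 0, 0, 0, 0, 0, -1, 0, 0, 0, 0, 0, 0, -1, 0, 0, 0, 0, 0, 0],
  "force": 20
}}

```text
t: 7.72
eef_pos: [0.5421, 0.0032, 0.0433]
tool_rot: [-0.0, 0.084, 0.996, -0.0]
contact_force: [0.4, 0.5, -1.2]
gripper_width: 0.579
```

Emit:
{"op": "drive_tool", "data": {
  "series": [1, 0, 0, 0, 0, 0, 0, 1, 0, 0, 0, 0, 0, 0, 1, 0, 0, 0, 0, 0, 0, 1, 0, 0, 0, 0, 0, 0, 1, 0, 0, -30, 0, 0, 0, 1, 0, 0, -40, 0, 0, 0, 1, 0, 50, -10, 0, 0, 0, 1, 0, 50, 0, 0, 0, 0, 1, 0, 50, 0, 0, 0, 0, 1, 0, 50, 0, 0, 0, 0, 1, 0, 0, 0, 0, 0, 0, 1, 0, 0, 0, 0, 0, 0]
}}

```text
t: 9.22
eef_pos: [0.5755, 0.1997, 0.123]
tool_rot: [-0.0, 0.084, 0.996, -0.0]
contact_force: [0.7, 0.3, -0.4]
gripper_width: 0.999
```

```bash
python3 -c "
from fit import *
go(.431,.2878,.0206,-.28)
c=cam('scene','s4.png');t=cam('top')
print(fit(c,[.5424,.0035,-.168],.044))
print(fit(t,[.5424,.0035,-.168],.044))
u=w2px(c,[.543,.0037,.04])[0].astype(int); 
i=c['pixels'];cv2.imwrite('pics/s4c.png',cv2.resize(i[u[1]-40:u[1]+40,u[0]-50:u[0]+50],None,fx=7,fy=7,interpolation=cv2.INTER_CUBIC));print(u)"
```

```text
t 9.22 tcp [0.5755 0.1997 0.123 ] tilt [-5.e-04 -9.e-04 -1.e+00] wid 0.999 F [ 0.7  0.3 -0.4]
shift now [157.2  62.7 102.4] wz 0.1113 shift after turn [163.2  44.8 102.4]
(array([ 0.545462  ,  0.00387229, -0.1705752 ]), np.float64(0.08539718654034069))
(array([ 0.54168984,  0.00326244, -0.17454918]), np.float64(0.07359588747009702))
[319 221]
```

View pics/s4c.png

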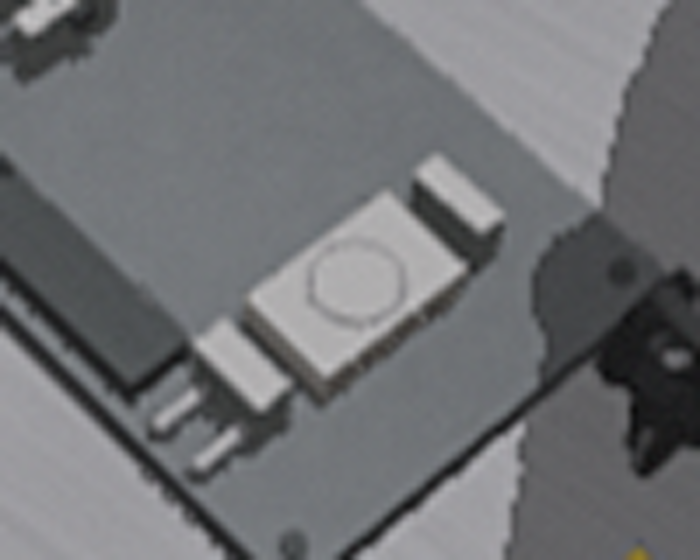

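Pair flush: the scene crop shows the two-layer pile at (355,290), and the top fits barely changed. On to cassette b.

Emit:
{"op": "drive_tool", "data": {
  "series": [1, 0, 0, 0, 0, 0, 0.111, 1, 40, 11, 10, 0, 0, 0, 1, 40, 11, 15, 0, 0, 0, 1, 40, 11, 15, 0, 0, 0, 1, 43, 12, 10, 0, 0, 0, 1, 0, 0, 0, 0, 0, 0, 1, 0, 0, 0, 0, 0, 0]
}}

```text
t: 10.2
eef_pos: [0.4325, 0.2875, 0.0736]
tool_rot: [0.0, 0.14, 0.99, -0.0]
contact_force: [0.6, -0.1, 0.1]
gripper_width: 0.998
```

```bash
python3 -c "
from h import *
go(.431,.2878,.0212,-.28)"
```

```text
t 10.2 tcp [0.4325 0.2875 0.0736] tilt [ 9.e-04 -2.e-04 -1.e+00] wid 0.998 F [ 0.6 -0.1  0.1]
shift now [ 1.5 -0.1 52.4] wz -0.0015 shift after turn [ 1.5 -0.1 52.4]
```

Emit:
{"op": "drive_tool", "data": {
  "series": [1, 1, 0, 30, 0, 0, 0, 1, 0, 0, 17, 0, 0, 0, 1, 0, 0, 5, 0, 0, 0, 1, 0, 0, 0, 0, 0, 0, -1, 0, 0, 0, 0, 0, 0, -1, 0, 0, 0, 0, 0, 0, -1, 0, 0, 0, 0, 0, 0, -1, 0, 0, 0, 0, 0, 0, -1, 0, 0, 0, 0, 0, 0, -1, 0, 0, 0, 0, 0, 0],
  "force": 40
}}

```text
t: 11.45
eef_pos: [0.431, 0.2892, 0.0221]
tool_rot: [0.0, 0.139, 0.99, 0.0]
contact_force: [-0.9, -0.8, 5.7]
gripper_width: 0.573
```

Emit:
{"op": "drive_tool", "data": {
  "series": [-1, 0, 0, -20, 0, 0, 0, -1, 0, 0, -40, 0, 0, 0, -1, 0, 0, -40, 0, 0, 0, -1, 0, 0, -30, 0, 0, -0.056, -1, 0, 0, 0, 0, 0, -0.056, -1, 0, 0, 0, 0, 0, 0, -1, 0, 0, 0, 0, 0, 0]
}}

```text
t: 12.32
eef_pos: [0.4302, 0.2886, 0.1509]
tool_rot: [-0.0, 0.084, 0.996, -0.0]
contact_force: [-0.8, 0.9, -1.0]
gripper_width: 0.571
```

```bash
python3 -c "
from h import *
go(.5424,.0033,.15,-.17)"
```

```text
t 12.32 tcp [0.4302 0.2886 0.1509] tilt [-7.e-04 -6.e-04 -1.e+00] wid 0.571 F [-0.8  0.9 -1. ]
shift now [-158.5 -262.4    1. ] wz 0.0012 shift after turn [-158.8 -262.2    1. ]
```

Emit:
{"op": "drive_tool", "data": {
  "series": [-1, -26.5, -43.7, 0, 0, 0, 0, -1, -26.5, -43.7, 0, 0, 0, 0, -1, -26.5, -43.7, 0, 0, 0, 0, -1, -26.5, -43.7, 0, 0, 0, 0, -1, -26.5, -43.7, 0, 0, 0, 0, -1, -26, -43.7, 0, 0, 0, 0, -1, 0, 0, 30, 0, 0, 0, -1, 0, 0, 20, 0, 0, 0, -1, 0, 0, 0, 0, 0, 0, -1, 0, 0, 0, 0, 0, 0]
}}

```text
t: 13.58
eef_pos: [0.5433, 0.004, 0.1017]
tool_rot: [0.0, 0.084, 0.996, -0.0]
contact_force: [0.5, -0.0, -0.9]
gripper_width: 0.57
```

```bash
python3 -c "
from h import *
go(.5424,.0033,.0664,-.17)
c=cam('scene','s5.png'); i=c['pixels'];cv2.imwrite('pics/s5c.png',cv2.resize(i[165:255,265:385],None,fx=6,fy=6,interpolation=cv2.INTER_CUBIC))"
```

```text
t 13.57 tcp [0.5433 0.004  0.1017] tilt [ 2.e-04 -0.e+00 -1.e+00] wid 0.57 F [ 0.5 -0.  -0.9]
shift now [ 0.8 -0.9 35.3] wz 0.0021 shift after turn [ 0.8 -0.9 35.3]
```

View pics/s5c.png

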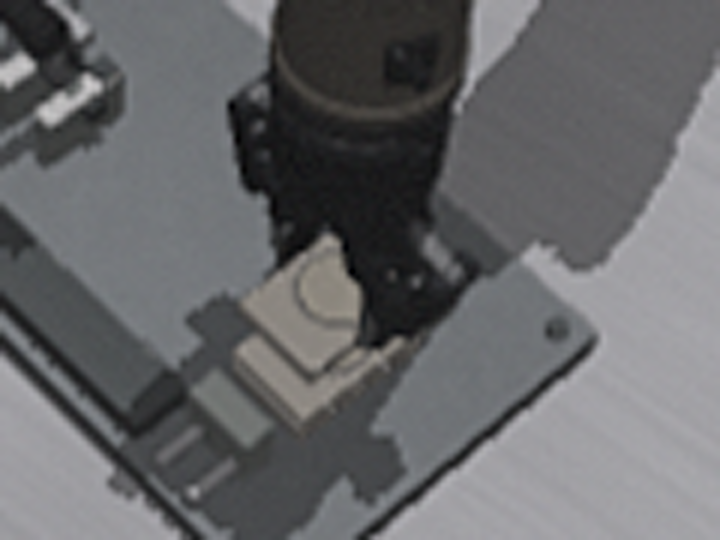

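```bash
python3 -c "
from h import *
c=cam('scene');o=bot.get_obs()
f=lambda a,z:px2w(c,np.array(a)/6+[264.6,164.6],z)[:,:2]
A=f([(242,301),(316,371)],.0916);B=f([(236,350),(303,418)],.044)
ex=np.array([np.cos(-.17),np.sin(-.17)])
print('held edge from tcp',(A-o['eef_pos'][:2])@ex,'pile edge from est',(B-[.5424,.0033])@ex)"
```

```text
held edge from tcp [0.03787723 0.03688987] pile edge from est [0.03943397 0.03986017]
```

Emit:
{"op": "drive_tool", "data": {
  "series": [-1, -1.4, -0.9, 20, 0, 0, 0.002, -1, 0, 0, 9, 0, 0, 0, -1, 0, 0, 4, 0, 0, 0, -1, 0, 0, 0, 0, 0, 0, -1, 0, 0, 1, 0, 0, 0, -1, 0, 0, 1, 0, 0, 0, -1, 0, 0, 0, 0, 0, 0]
}}

```text
t: 14.55
eef_pos: [0.5443, 0.0028, 0.0664]
tool_rot: [0.0, 0.085, 0.996, 0.0]
contact_force: [0.5, -1.1, -1.1]
gripper_width: 0.569
```

```bash
python3 -c "
from h import *
go(.5446,.0029,.0664,-.17)"
```

```text
t 14.55 tcp [0.5443 0.0028 0.0664] tilt [ 2.e-04  1.e-04 -1.e+00] wid 0.569 F [ 0.5 -1.1 -1.1]
shift now [-0.3  0.1  0. ] wz 0.0003 shift after turn [-0.3  0.1  0. ]
```

Emit:
{"op": "drive_tool", "data": {
  "series": [-1, 0, 0, 1, 0, 0, 0, -1, 0, 0, 0.5, 0, 0, 0, -1, 0, 0, 0, 0, 0, 0, -1, 0, 0, 0, 0, 0, 0]
}}

```text
t: 15.05
eef_pos: [0.5444, 0.0027, 0.0661]
tool_rot: [0.0, 0.085, 0.996, 0.0]
contact_force: [-5.3, -0.6, 13.2]
gripper_width: 0.57
```

Emit:
{"op": "drive_tool", "data": {
  "series": [0.5, 0, 0, -1, 0, 0, 0, 0.5, 0, 0, 0, 0, 0, 0, 0.5, 0, 0, 0, 0, 0, 0, 0.5, 0, 0, 10, 0, 0, 0, 0.5, 0, 0, 10, 0, 0, 0, 0.5, 0, 0, 0, 0, 0, 0, -1, 0, 0, 0, 0, 0, 0, -1, 0, 0, 0, 0, 0, 0, -1, 0, 0, 0, 0, 0, 0, -1, 0, 0, 0, 0, 0, 0],
  "force": 20
}}

```text
t: 16.3
eef_pos: [0.5443, 0.0028, 0.0459]
tool_rot: [0.0, 0.085, 0.996, 0.0]
contact_force: [0.9, -1.0, -1.6]
gripper_width: 0.58
```

Emit:
{"op": "drive_tool", "data": {
  "series": [1, 0, 0, 0, 0, 0, 0, 1, 0, 0, 0, 0, 0, 0, 1, 0, 0, 0, 0, 0, 0, 1, 0, 0, 0, 0, 0, 0, 1, 0, 0, -30, 0, 0, 0, 1, 0, 0, -40, 0, 0, 0, 1, 40, 0, -50, 0, 0, 0, 1, 40, 0, -50, 0, 0, 0, -1, 40, 0, -30, 0, 0, 0, -1, 0, 0, 0, 0, 0, 0, -1, 0, 0, 0, 0, 0, 0]
}}

```text
t: 17.68
eef_pos: [0.4282, 0.0227, 0.2434]
tool_rot: [0.0, 0.085, 0.996, 0.0]
contact_force: [0.7, 0.9, -0.5]
gripper_width: 0.378
```

```bash
python3 -c "
from fit import *
go(.5424,.0033,.066,-.17)
c=cam('scene','s6.png');t=cam('top')
print(fit(c,[.5424,.0035,-.168],.056))
i=c['pixels'];cv2.imwrite('pics/s6c.png',cv2.resize(i[130:255,220:370],None,fx=5,fy=5,interpolation=cv2.INTER_CUBIC))"
```

```text
t 17.68 tcp [0.4282 0.0227 0.2434] tilt [ 8.e-04  2.e-04 -1.e+00] wid 0.378 F [ 0.7  0.9 -0.5]
shift now [-1.157e+02  1.000e-01  1.775e+02] wz 0.0003 shift after turn [-115.7    0.2  177.5]
(array([ 0.54521185,  0.00298754, -0.17569173]), np.float64(0.058588597487470626))
```

View pics/s6c.png

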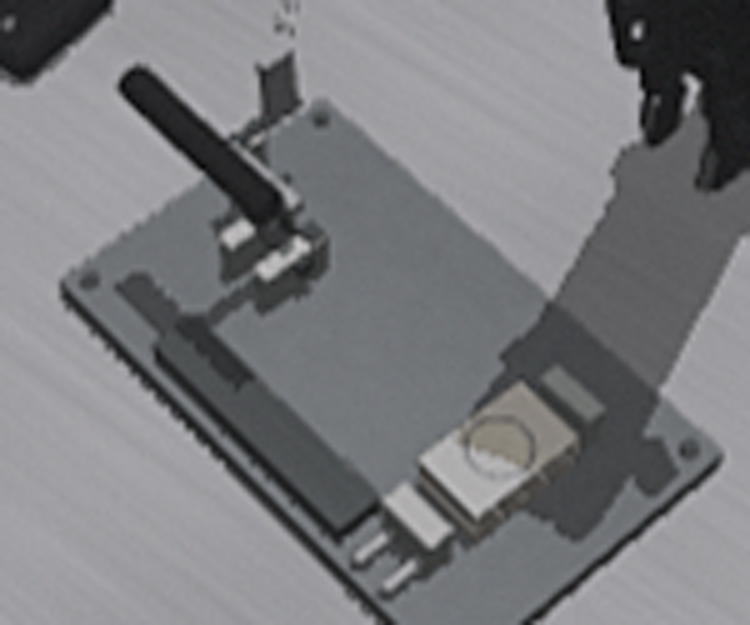

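Third cassette placed: the crop shows a flush three-layer pile at (500,450). It also shows the lever bar from (140,78) to (268,205) and the catch tab at (280,85). I'll check the clamp pose against those.

```bash
cat >> h.py <<'E'
ORG=np.array([.5275,-.078]);TH=-.156
def cl(p,org=None,th=TH):
    p=np.atleast_2d(np.array(p,float))/1e3; org=ORG if org is None else org
    c,s=np.cos(th),np.sin(th)
    return np.c_[p[:,:2]@np.array([[c,s],[-s,c]])+org,p[:,2]]
E
python3 -c "
from h import *
c=cam('scene')
P=cl([(-35,-165,136),(-57,-165,136),(51.4,-56,186),(51.4,-174,186),(-60,105,56),(-46,105,56),(-46,65,56),(-110,160,20),(110,160,20),(110,-200,20)])
print(((w2px(c,P)-[219.6,129.6])*5).round(0))
go(*cl((-50,-125,122))[0],TH)"
```

```text
[[267.  69.]
 [295.  50.]
 [272. 208.]
 [135.  80.]
 [607. 409.]
 [590. 423.]
 [542. 378.]
 [727. 452.]
 [453. 680.]
 [ 59. 278.]]
t 17.82 tcp [0.4282 0.0225 0.2425] tilt [-1.6e-03 -6.0e-04 -1.0e+00] wid 0.097 F [-0.5 -0.6  0.7]
shift now [ -66.9 -207.8  120.6] wz -0.0143 shift after turn [ -63.9 -208.7  120.6]
```

Emit:
{"op": "drive_tool", "data": {
  "series": [-1, 0, 0, 0, 0, 0, -0.014, -1, -13, -42, 0, 0, 0, 0, -1, -13, -42, 0, 0, 0, 0, -1, -13, -42, 0, 0, 0, 0, -1, -13, -42, 0, 0, 0, 0, -1, -12, -41, 0, 0, 0, 0, -1, 0, 0, 40, 0, 0, 0, -1, 0, 0, 40, 0, 0, 0, -1, 0, 0, 0, 0, 0, 0, -1, 0, 0, 0, 0, 0, 0]
}}

```text
t: 19.08
eef_pos: [0.4594, -0.194, 0.1642]
tool_rot: [0.0, 0.078, 0.997, -0.0]
contact_force: [-1.2, -0.1, 0.9]
gripper_width: -0.0
```

```bash
python3 -c "
from h import *
go(*cl((-50,-125,122))[0],TH)"
```

```text
t 19.07 tcp [ 0.4594 -0.194   0.1642] tilt [ 6.e-04 -4.e-04 -1.e+00] wid -0.0 F [-1.2 -0.1  0.9]
shift now [ 0.7  0.2 42.2] wz 0.0004 shift after turn [ 0.7  0.2 42.2]
```

Descend and push 60 mm to clamp -y.

Emit:
{"op": "drive_tool", "data": {
  "series": [-1, 0, 0, 30, 0, 0, 0, -1, 0, 0, 12, 0, 0, 0, -1, 0, 0, 0, 0, 0, 0, -1, 0, -8, 0, 0, 0, 0, -1, 0, -8, 0, 0, 0, 0, -1, 0, -8, 0, 0, 0, 0, -1, 0, -8, 0, 0, 0, 0, -1, 0, -8, 0, 0, 0, 0, -1, 0, -8, 0, 0, 0, 0, -1, 0, -6, 0, 0, 0, 0, -1, 0, -6, 0, 0, 0, 0, -1, 0, 0, 0, 0, 0, 0]
}}

```text
t: 20.58
eef_pos: [0.4491, -0.2541, 0.1215]
tool_rot: [0.0, 0.078, 0.997, -0.0]
contact_force: [0.4, 0.1, 1.7]
gripper_width: -0.002
```

Emit:
{"op": "drive_tool", "data": {
  "series": [-1, 0, 30, 0, 0, 0, 0, -1, 0, 20, -20, 0, 0, 0, -1, 30, 0, -60, 0, 0, 0, -1, 30, 20, -50, 0, 0, 0, -1, 0, 20, 0, 0, 0, 0, -1, 0, 0, 0, 0, 0, 0]
}}

```text
t: 21.32
eef_pos: [0.4063, -0.1541, 0.2478]
tool_rot: [0.001, 0.077, 0.997, 0.0]
contact_force: [-0.5, -0.1, 0.2]
gripper_width: 0.002
```

```bash
python3 -c "
from h import *
go(*cl((51.4,-80,210))[0],TH)
c=cam('scene','s7.png'); i=c['pixels'];cv2.imwrite('pics/s7c.png',cv2.resize(i[110:255,210:370],None,fx=4,fy=4,interpolation=cv2.INTER_CUBIC))"
```

```text
t 21.32 tcp [ 0.4063 -0.1541  0.2478] tilt [ 1.6e-03  2.0e-04 -1.0e+00] wid 0.002 F [-0.5 -0.1  0.2]
shift now [-159.3   13.6   38.1] wz 0.0028 shift after turn [-159.3   14.    38.1]
```

View pics/s7c.png

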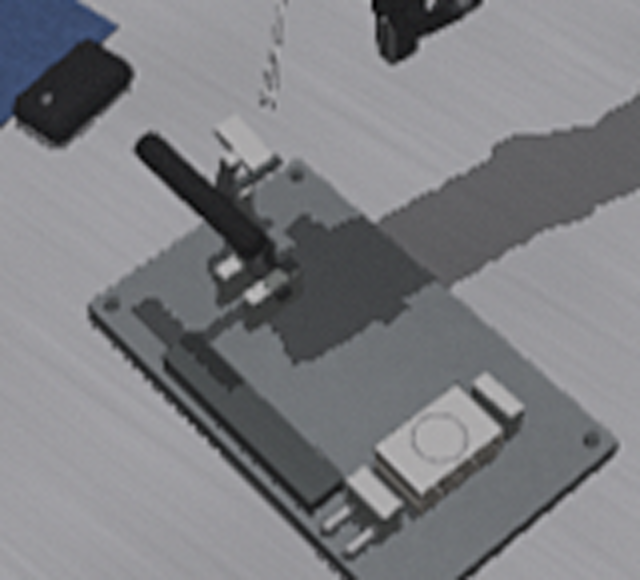

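The crop shows the catch tab flipped over at (240,135), with the pile untouched at (440,435). I'll check the angle numerically and choose the turn direction.

```bash
python3 -c "
from h import *
c=cam('scene')
for th in(.8,1,1.2,1.4): print(th,((w2px(c,cl([(x,-165-48*np.sin(th),88+48*np.cos(th)) for x in(-35,-57)]))-[209.6,109.6])*4).round(0).tolist())
print(((w2px(c,cl([(51.4,-56,186),(51.4,-174,186)]))-[209.6,109.6])*4).round(0))
print(bot.get_obs()['q'].round(2))
go(*cl((51.4,-76,240))[0],TH+np.pi/2)"
```

```text
0.8 [[225.0, 121.0], [247.0, 106.0]]
1 [[220.0, 123.0], [242.0, 108.0]]
1.2 [[217.0, 127.0], [239.0, 113.0]]
1.4 [[216.0, 133.0], [238.0, 119.0]]
[[258. 247.]
 [148. 144.]]
[-0.1   0.07  0.34  2.13 -0.03  0.95  1.67]
t 21.43 tcp [ 0.4058 -0.1555  0.2469] tilt [-8.e-04 -3.e-04 -1.e+00] wid 0.001 F [0.5 0.5 0.2]
shift now [-159.6   19.4    6.8] wz -1.5704 shift after turn [ -19.5 -159.6    7. ]
```

Emit:
{"op": "drive_tool", "data": {
  "series": [1, 0, 0, 0, 0, 0, 0.1745, 1, 0, 0, 0, 0, 0, 0.1745, 1, 0, 0, 0, 0, 0, 0.1745, 1, 0, 0, 0, 0, 0, 0.1745, 1, 0, 0, 0, 0, 0, 0.1745, 1, 0, 0, 0, 0, 0, 0.1745, 1, 0, 0, 0, 0, 0, 0.1745, 1, 0, 0, 0, 0, 0, 0.1745, 1, 0, 0, 0, 0, 0, 0.1745, 1, 0, 0, 0, 0, 0, 0, 1, 0, 0, 0, 0, 0, 0],
  "force": 50
}}

```text
t: 22.8
eef_pos: [0.4059, -0.1556, 0.2469]
tool_rot: [-0.0, 0.759, 0.651, -0.001]
contact_force: [0.4, 0.4, -0.8]
gripper_width: 0.996
```

Emit:
{"op": "drive_tool", "data": {
  "series": [1, 7, 53, 0, 0, 0, 0, 1, 7, 53, 0, 0, 0, 0, 1, 6, 53, 0, 0, 0, 0, 1, 0, 0, 0, 0, 0, 0, 1, 0, 0, 0, 0, 0, 0]
}}

```text
t: 23.42
eef_pos: [0.5655, -0.1604, 0.2465]
tool_rot: [-0.001, 0.76, 0.65, -0.001]
contact_force: [-1.5, -0.5, -0.7]
gripper_width: 1.002
```

```bash
python3 -c "
from h import *
go(*cl((51.4,-76,189))[0],TH+np.pi/2)
print(bot.get_obs()['q'].round(2))"
```

```text
t 23.43 tcp [ 0.5655 -0.1604  0.2465] tilt [-1.9e-03 -2.0e-04 -1.0e+00] wid 1.002 F [-1.5 -0.5 -0.7]
shift now [-0.5  1.1 57.5] wz 0.0014 shift after turn [-0.5  1.1 57.5]
[-0.16  0.36  0.42  1.8  -0.17  1.02  0.17]
```

Emit:
{"op": "drive_tool", "data": {
  "series": [1, 0, 1, 25, 0, 0, 0, 1, 0, 0, 22, 0, 0, 0, 1, 0, 0, 10, 0, 0, 0, 1, 0, 0, 0, 0, 0, 0, -1, 0, 0, 0, 0, 0, 0, -1, 0, 0, 0, 0, 0, 0, -1, 0, 0, 0, 0, 0, 0, -1, 0, 0, 0, 0, 0, 0, -1, 0, 0, 0, 0, 0, 0, -1, 0, 0, 0, 0, 0, 0, -1, 0, 0, 0, 0, 0, 0, -1, 0, 0, 0, 0, 0, 0]
}}

```text
t: 24.92
eef_pos: [0.567, -0.16, 0.1908]
tool_rot: [-0.0, 0.76, 0.65, -0.0]
contact_force: [-3.3, 1.1, 5.9]
gripper_width: 0.238
```

```bash
python3 -c "
from h import *
a=np.arange(0,.951,.095); P=np.c_[150*np.sin(.35-a),45+150*np.cos(.35-a)];print(np.diff(P,axis=0).round(1).tolist())
go(*cl((51.4,-76,189))[0],TH+np.pi/2)"
```

```text
[[-13.6, 4.2], [-13.9, 2.9], [-14.2, 1.6], [-14.2, 0.2], [-14.2, -1.1], [-14.0, -2.4], [-13.7, -3.8], [-13.3, -5.1], [-12.8, -6.3], [-12.1, -7.5]]
t 24.93 tcp [ 0.567  -0.16    0.1908] tilt [-4.e-04  4.e-04 -1.e+00] wid 0.238 F [-3.3  1.1  5.9]
shift now [-1.1 -0.4  1.8] wz 0.0006 shift after turn [-1.1 -0.4  1.8]
```

Emit:
{"op": "drive_tool", "data": {
  "series": [-1, 0, -6.8, -2.1, 0, 0, 0, -1, 0, -6.8, -2.1, 0, 0, 0, -1, 0, -7, -1.5, 0, 0, 0, -1, 0, -7, -1.4, 0, 0, 0, -1, 0, -7.1, -0.8, 0, 0, 0, -1, 0, -7.1, -0.8, 0, 0, 0, -1, 0, -7.1, -0.1, 0, 0, 0, -1, 0, -7.1, -0.1, 0, 0, 0, -1, 0, -7.1, 0.5, 0, 0, 0, -1, 0, -7.1, 0.6, 0, 0, 0, -1, 0, -7, 1.2, 0, 0, 0, -1, 0, -7, 1.2, 0, 0, 0]
}}

```text
t: 26.42
eef_pos: [0.4891, -0.1478, 0.1988]
tool_rot: [0.005, 0.76, 0.65, 0.004]
contact_force: [7.1, -0.8, 10.5]
gripper_width: 0.237
```

```bash
python3 -c "
from h import *
go(*cl((150*np.sin(.35-.57),-76,48+150*np.cos(.35-.57)))[0],TH+np.pi/2)"
```

```text
t 26.43 tcp [ 0.4891 -0.1478  0.1988] tilt [ 0.0127 -0.0022 -0.9999] wid 0.237 F [ 7.1 -0.8 10.5]
shift now [-1.  -5.7  4.4] wz 0.0009 shift after turn [-1.  -5.7  4.4]
```

Emit:
{"op": "drive_tool", "data": {
  "series": [-1, 0, -6.9, 2.5, 0, 0, 0, -1, 0, -6.8, 2.5, 0, 0, 0, -1, 0, -6.7, 2.5, 0, 0, 0, -1, 0, -6.6, 2.6, 0, 0, 0, -1, 0, -6.4, 3.1, 0, 0, 0, -1, 0, -6.4, 3.2, 0, 0, 0, -1, 0, -6.1, 3.7, 0, 0, 0, -1, 0, 0, 0, 0, 0, 0, -1, 0, 0, 0, 0, 0, 0]
}}

```text
t: 27.55
eef_pos: [0.4427, -0.1406, 0.1779]
tool_rot: [0.004, 0.76, 0.65, 0.003]
contact_force: [4.8, -1.2, 8.5]
gripper_width: 0.238
```

```bash
python3 -c "
from h import *
for a in(.8,.85,.9):print(a,cl((150*np.sin(.35-a),-76,48+150*np.cos(.35-a))))
go(*cl((150*np.sin(.35-.9),-76,48+150*np.cos(.35-.9)))[0],TH+np.pi/2)"
```

```text
0.8 [[ 0.45123949 -0.14294014  0.18306707]]
0.85 [[ 0.44465147 -0.141904    0.17963738]]
0.9 [[ 0.43824102 -0.14089577  0.17587868]]
t 27.55 tcp [ 0.4427 -0.1406  0.1779] tilt [ 0.0094 -0.0015 -1.    ] wid 0.238 F [ 4.8 -1.2  8.5]
shift now [-0.9 -4.3  2. ] wz 0.0008 shift after turn [-0.9 -4.3  2. ]
```

Emit:
{"op": "drive_tool", "data": {
  "series": [-1, 0, -3, 1.9, 0, 0, 0, -1, 0, -3, 1.9, 0, 0, 0, -1, 0, 0, 0, 0, 0, 0, -1, 0, 0, 0, 0, 0, 0]
}}

```text
t: 28.05
eef_pos: [0.4385, -0.14, 0.175]
tool_rot: [0.005, 0.76, 0.65, 0.004]
contact_force: [7.6, -2.0, 11.4]
gripper_width: 0.236
```

```bash
python3 -c "
from h import *
go(*cl((150*np.sin(.35-.9),-76,48+150*np.cos(.35-.9)))[0],TH+np.pi/2)
c=cam('scene','s8.png'); i=c['pixels'];cv2.imwrite('pics/s8c.png',cv2.resize(i[110:255,210:370],None,fx=5,fy=4,interpolation=cv2.INTER_CUBIC)[:, :800])
cv2.imwrite('pics/s8c.png',cv2.resize(i[110:255,210:370],None,fx=4,fy=4,interpolation=cv2.INTER_CUBIC))"
```

```text
t 28.05 tcp [ 0.4385 -0.14    0.175 ] tilt [ 0.0129 -0.0021 -0.9999] wid 0.236 F [ 7.6 -2.  11.4]
shift now [-0.9 -0.1 -0.9] wz 0.0009 shift after turn [-0.9 -0.1 -0.9]
```

View pics/s8c.png

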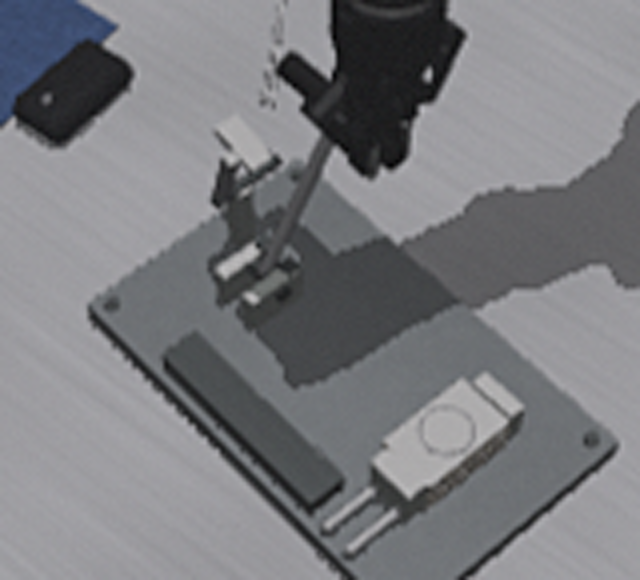

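The crop shows the lever shaft leaning to the front with its bar in the gripper at (340,110). The catch is up at (240,135), and the jaw is against the flush pile at (445,435). One small extra pull will confirm the end stop.

Emit:
{"op": "drive_tool", "data": {
  "series": [-1, 0, -3, 2, 0, 0, 0, -1, 0, -2, 1, 0, 0, 0, -1, 0, 0, 0, 0, 0, 0, -1, 0, 0, 0, 0, 0, 0, -1, 0, 0, 0, 0, 0, 0]
}}

```text
t: 28.72
eef_pos: [0.4383, -0.14, 0.1747]
tool_rot: [0.009, 0.76, 0.65, 0.008]
contact_force: [11.6, -1.0, 24.6]
gripper_width: 0.24
```

```bash
python3 -c "
from h import *
go(*cl((150*np.sin(.35-.9),-76,48+150*np.cos(.35-.9)))[0],TH+np.pi/2)
from fit import fit
c=cam('scene'); print(fit(c,[.541,.0035,-.168],.056)[0].round(4), cl((0,85,56)))"
```

```text
t 28.73 tcp [ 0.4383 -0.14    0.1747] tilt [ 0.0227 -0.0035 -0.9997] wid 0.24 F [11.6 -1.  24.6]
shift now [-0.9  0.1 -1.1] wz 0.0011 shift after turn [-0.9  0.1 -1.1]
[ 0.54    0.0037 -0.1436] [[0.54070628 0.00596782 0.056     ]]
```

The end stop is reached: 5 mm more commanded, no motion, and the force rose. I'll ease off slightly and hand in.

Emit:
{"op": "drive_tool", "data": {
  "series": [-1, 0, 0, -2, 0, 0, 0, -1, 0, 0, 0, 0, 0, 0, -1, 0, 0, 0, 0, 0, 0]
}}

```text
t: 29.15
eef_pos: [0.4382, -0.14, 0.175]
tool_rot: [0.009, 0.76, 0.65, 0.007]
contact_force: [20.8, -3.7, 1.5]
gripper_width: 0.239
```

```bash
python3 -c "
from h import *
go(*cl((150*np.sin(.35-.9),-76,48+150*np.cos(.35-.9)))[0],TH+np.pi/2)
print(bot.hand_in())"
```

```text
t 29.15 tcp [ 0.4382 -0.14    0.175 ] tilt [ 0.0224 -0.0048 -0.9997] wid 0.239 F [20.8 -3.7  1.5]
shift now [-0.9  0.2 -0.9] wz 0.0015 shift after turn [-0.9  0.2 -0.9]
the job is handed in; nothing more can be done
None
```

I stacked both white cassettes on the one in the bed, flipped the catch up, then pulled the lever fully to the front. I handed the job in at 29 s with the lever still held.

- **Lever:** it is at its end stop, about 0.9 rad. A further 5 mm pull moved nothing and only raised the force; at hand-in the tool read about 21 N towards the lever's spring.
- **Catch:** the picture puts it at about 1.2–1.3 rad, past the 1.0 needed.
- **Pile:** the last close-up showed three flush layers with the jaw up against them.
- **Bystanders:** I never touched the bottle, dish or mouse. The mouse looked unmoved in the last close-up; I did not re-check the bottle and dish by picture at the end.

Two checks disagreed. The two cameras' position fits differed by 3–7 mm in x. The last fit also gave the pile's angle as -0.144 rad, against -0.17 rad before the pull. I did not resolve either; the angle change may be fit noise from the jaw touching the pile, or the jaw squaring it up.

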